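# Batch pipe fittings with a tip bucket

### The arm

A 6-joint arm with a two-finger parallel gripper is mounted at the origin on the work surface. World frame = base frame: x ahead of the robot, y to its left, z up, the work surface at z = 0. Lengths are in mm, angles in degrees, forces in N, time in s.
With the tool pointing down it reaches from about 300 to 850 mm from the base axis. Payload 4.2 kg.
Tool frame: the origin (TCP) lies at the very end of the fingers, on their centre line; the grasp point (between the pads) lies 19 mm behind it (env.grip_depth is the distance from the TCP to the grasp point, in mm); z points along the fingers, y is the line along which they close (so a half turn about z gives the same grasp; the last joint's range is limited). The gripper opens to 91 mm and grips with 3 to 60 N. Pads are 32 mm wide; open, the fingers measure 118 mm over their backs; the gripper's body (76 mm by 178 mm) begins 60 mm behind the grasp point.
Start: joints at [-74.026, 18.312, 89.639, -0, 72.044, -1.146], TCP at [169.268, -549.538, 213.976] pointing down, gripper open.
Joint ranges: [-177.97, 177.97], [-48.28, 115.42], [12.27, 149.76], [-77.06, 257.06], [2.81, 150.46], [-146.56, 146.56]. Speed limits (degrees/s): [147.25, 147.25, 180, 180, 180, 180].

### API

Orientations are given as [roll, pitch, yaw] about the fixed x, y, z axes, in that order (R = Rz(yaw) Ry(pitch) Rx(roll)).
In Python, from workcell import env, cams gives the robot as it stands.
- The arm moves only by the tool apply_moves, never from a script. Its argument "deltas" is a list of rows, each a list of 5 numbers: the shift along the tool's x, y, z in m, then the turn about the tool's z in rad, then the opening, from -1 (shut) to 1 (fully open), so that 0 is half open. In form: [[tx, ty, tz, roll, gripper], ...]. A call has 1 to 5 rows; each row is the pose to reach, as a shift and turn from the pose commanded when the call began, along the tool's axes at that moment; what a row does not reach only later rows make up. A row lasts 1/10 s, in which the tool goes at most 50 mm and 8.59 degrees, less where a joint would pass 70% of its speed; a pose out of reach is approached as far as the arm can. A call with a gripper value outside its range is refused whole. The fingers move at their own pace and stop on an object; "grip_force" is the grip in N (left out, the last holds). Time passes only in rows, so rows that repeat a pose let the fingers close. It gives the time, the measured TCP pose, the force, the opening and the grip force at its end, in the units of the state.
- env.state(): the state, without advancing time (a new reading comes with each control period).
- cams.grab_frame(name): name is "scene" or "top" or "wrist"; returns the picture (420x560x3 uint8, blue, green, red); there is no depth.
- cams.get_calibration(name): a dict with "mtx" (3x3 intrinsics, pixels), "eye" and "attitude" of the camera in the world; the wrist camera has in their place "tool_from_camera" (4x4, takes a point from camera to tool coordinates, whose origin is the TCP and whose axes are the flange's). Camera axes: x right, y down, z forward; pixel columns grow to the right and rows downward; lengths in mm; the calibration is good to about 2 mm. A picture is of the moment at which its call begins: read the wrist's pose just before it. get_calibration takes no time and is no camera call.
- env.job_done(): hands the job in; it is judged then, once.
The state is a dict: "time_s": time; "qpos": joint angles; "qvel": joint speeds; "effort": joint torques, N m; "ee_pos": TCP position; "ee_rot": TCP orientation; "force": force on the tool from outside, world axes, zero at the start; "torque": the same for the moment, N m; "gripper_width": finger opening in mm; "gripper_force": force on a finger pad.
Only numpy, scipy, OpenCV 4.12 (cv2) and the standard library are available. Lean on these libraries where they do the work, as an engineer would, in place of code of your own. Each camera call takes 0.05 s, during which the arm holds its last target. There are 200 camera calls.

### The job

A black bin stands under the counterweighted tip bucket, with one fitting in it. From the tray, load fittings of that same kind (round couplings or long hexagonal nuts) into the bucket until their weight alone trips it and it dumps them into that bin; do not push it over by hand. Then bring the empty bucket back upright onto its stop by its handle, lowering it gently instead of letting it fall home, and let go; leave the fittings that were not needed, and everything else, where they are.

Things in the scene. Friction and masses are not known exactly. Their poses are not given: they have to be found in the camera images.
- stand: fixed grey steel stand, two posts 205 tall at x = +-105 of its own frame; origin on the bench, midway between the posts. The bucket hangs between the posts on a hinge along the stand's x axis through (0, 0, 190). It dumps towards the stand's -y; its handle is on the +y side
- bucket (a joint): angle of the tip bucket, rad: 0 upright on its stop, 1.95 fully tipped to the stand's -y. Empty it is stable at both ends, balance near 1.35. Its weight (about 0.95 kg, varies unseen) sets whether two or three fittings trip it. The hinge is nearly free: let go short of balance it falls home hard. At the handle, turning it back takes about 2 N; then it pulls home with up to about 3 N
- bucket_mouth (a point): point in the plane of the bucket's mouth above mid-floor: 45 to -y and 70 above the hinge when upright; turns with the bucket. Two dark discs on its sides are its weights. As it tips, the back wall sweeps a radius of 73 about the hinge, the discs 88, the handle bar 104 (from y = +85 to above the hinge): a hand over the mouth and above it is clear
- bucket_floor (a point): middle of the sheet-metal bucket's floor, upper face, at hinge height when upright; turns with the bucket. Upright the floor spans 130 (stand x) by 46 (stand y -66 to -20), inside; walls 70 high, the front leaning out 30 degrees to y = -106 at the top
- bucket_handle (a point): middle of the bucket's handle, a round bar 12 thick and 142 long parallel to the hinge. In the stand's frame it lies at y = +85, z = 142 when upright and at y = +13, z = 287 when tipped (98 from the hinge); it moves on the arc between. Free on all sides over its middle 100
- catch_bin: fixed black open bin between the stand's posts and out to -y, 186 x 260 x 62 high, walls and floor 4; origin at the centre of its underside. One fitting already stands in it at the start
- other_bin: fixed black open bin farther from the robot, 120 x 180 x 62 high, walls and floor 4; origin at the centre of its underside; holds one fitting of the kind not wanted; leave alone
- tray: fixed plywood tray, 250 x 240, walls 18 high and 4 thick, floor 4; origin at the centre of its underside. Three couplings and three nuts stand on it, mixed, in two rows about 110 apart along the tray's x, about 66 apart along its y
- coupling1: round steel pipe coupling, 42 diameter x 36 tall, upright at the start, dark bore, about 200 g; origin at the centre of its underside, z along its axis
- coupling2: round steel pipe coupling, 42 diameter x 36 tall, upright at the start, dark bore, about 200 g; origin at the centre of its underside, z along its axis
- coupling3: round steel pipe coupling, 42 diameter x 36 tall, upright at the start, dark bore, about 200 g; origin at the centre of its underside, z along its axis
- nut1: long hexagonal steel nut, 30 across flats (34.6 across corners) x 50 tall, upright at the start, dark bore, about 200 g; origin at the centre of its underside, z along its axis, its x axis square to a pair of flats
- nut2: long hexagonal steel nut, 30 across flats (34.6 across corners) x 50 tall, upright at the start, dark bore, about 200 g; origin at the centre of its underside, z along its axis, its x axis square to a pair of flats
- nut3: long hexagonal steel nut, 30 across flats (34.6 across corners) x 50 tall, upright at the start, dark bore, about 200 g; origin at the centre of its underside, z along its axis, its x axis square to a pair of flats
- coupling_sample: round steel pipe coupling, 42 diameter x 36 tall, upright at the start, dark bore, about 200 g; origin at the centre of its underside, z along its axis. Starts in the catch bin or in the other bin
- nut_sample: long hexagonal steel nut, 30 across flats (34.6 across corners) x 50 tall, upright at the start, dark bore, about 200 g; origin at the centre of its underside, z along its axis, its x axis square to a pair of flats. Starts in whichever of the two bins the sample coupling is not in
- jar: glass jar, 64 diameter x 90 tall, bystander; origin at the centre of its underside
- wrench: wrench 180 long lying on the bench, bystander; origin near its middle, lying along its x
- can: white can, 60 diameter x 120 tall, bystander; origin at the centre of its underside

How it is judged:
By the outcome, as a careful person would: the job done as asked, in the order asked, and still so for the second after the job is handed in, with the robot touching nothing.
It also fails if it takes over 72 s, if anything falls off the work surface, if the arm or the gripper's body presses on something with over 40 N, if the wrist force passes 120 N, or if a joint passes its speed limit or range.

## Working session

There is one attempt and no reset: what is moved stays moved. The work goes in short steps, Python scripts to look and compute and a tool call to move; the robot and the scene stay as the last step left them, time stands still between calls to the robot, and variables do not carry over. Pictures are saved under pics/ and viewed, at most 10 in all, crops included, and the job is handed in when it is done.

Besides the shell and the picture viewer there is one more tool, called after ">>>" as name(argument=value, ...), one argument or row to a line, values as JSON. apply_moves: Moves the arm, as the interface text tells. Its arguments: {"type":"object","properties":{"deltas":{"type":"array"},"grip_force":{"type":"number"}},"required":["deltas"]}

```bash
mkdir -p pics
python3 - <<'E'
from workcell import env,cams
import cv2
for n in("top","scene"):
    cv2.imwrite(f"pics/{n}0.png",cams.grab_frame(n)); c=cams.get_calibration(n); print(n,c)
print(cams.get_calibration("wrist")); s=env.state(); print(s)
E
```

```text
top {'mtx': array([[487.91420403,   0.        , 279.01451744],
       [  0.        , 487.91420403, 202.14079314],
       [  0.        ,   0.        ,   1.        ]]), 'eye': array([ 362.95608378,   -2.71590349, 1445.57480638]), 'attitude': array([-169.74978592,   -0.63993192,  -89.96778497])}
scene {'mtx': array([[391.60011862,   0.        , 282.64711697],
       [  0.        , 391.60011862, 207.84046075],
       [  0.        ,   0.        ,   1.        ]]), 'eye': array([1199.99733568, -323.17582849,  847.04556278]), 'attitude': array([-134.26509083,    0.31357688,   63.77254098])}
{'mtx': array([[352.65787945,   0.        , 280.78698005],
       [  0.        , 352.65787945, 210.6562473 ],
       [  0.        ,   0.        ,   1.        ]]), 'tool_from_camera': array([[ 1.42105476e-03, -9.72758750e-01, -2.31815431e-01,
         6.47941759e+01],
       [ 9.99998847e-01,  1.50628055e-03, -1.90645041e-04,
        -1.77571457e-01],
       [ 5.34630706e-04, -2.31814893e-01,  9.72759770e-01,
        -1.70667922e+02],
       [ 0.00000000e+00,  0.00000000e+00,  0.00000000e+00,
         1.00000000e+00]])}
{'time_s': 0.1, 'qpos': array([-7.40267152e+01,  1.83491125e+01,  8.96984494e+01, -4.39993448e-04,
        7.20448050e+01, -1.14572996e+00]), 'qvel': array([-0.00784507, -0.12689921, -0.15915184,  0.08381962,  0.03459895,
        0.07625594]), 'effort': array([ 7.02780289e-04, -4.13331699e+01, -2.32508111e+01,  7.29790097e-02,
        4.22123086e-02, -6.59314787e-05]), 'ee_pos': array([ 169.13258077, -549.09453933,  213.19953834]), 'ee_rot': array([-1.79907643e+02, -1.42865195e-03,  1.71191496e+01]), 'force': array([-0.27741465,  0.39261755, -0.1551748 ]), 'torque': array([-0.04338754,  0.0542531 , -0.02686141]), 'gripper_force': 0.0, 'gripper_width': 90.95047226670515}
```

View pics/top0.png

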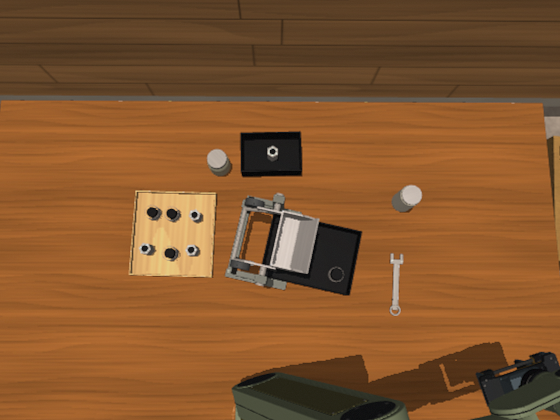

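View pics/scene0.png

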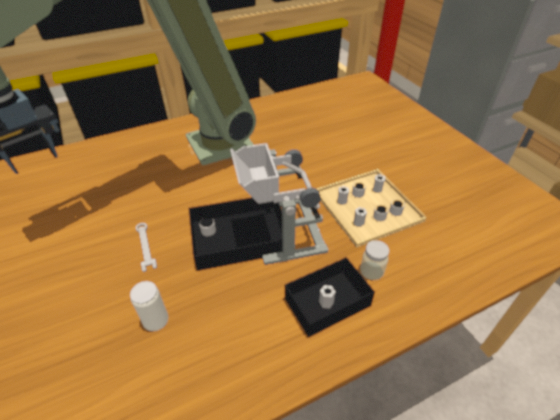

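The top view shows the catch bin with a round ring at (336,274), and a hex nut in the other bin at (272,153). So couplings look like the wanted kind. I'll zoom in to confirm that and get accurate pixels.

Run:
```python
import cv2,numpy as np
t=cv2.imread("pics/top0.png")
cv2.imwrite("pics/top_crop.png",cv2.resize(t[180:300,120:370],None,fx=3.2,fy=3.2,interpolation=cv2.INTER_CUBIC))
s=cv2.imread("pics/scene0.png")
cv2.imwrite("pics/scene_crop.png",cv2.resize(s[135:275,180:430],None,fx=3.2,fy=3.2,interpolation=cv2.INTER_CUBIC))
```

```text
(no output)
```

View pics/top_crop.png

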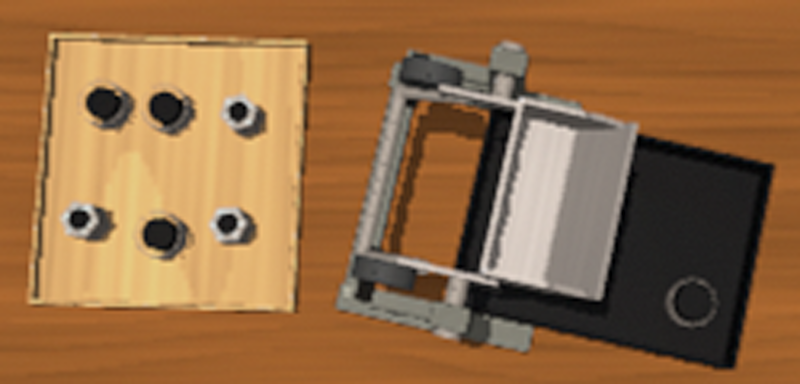

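View pics/scene_crop.png

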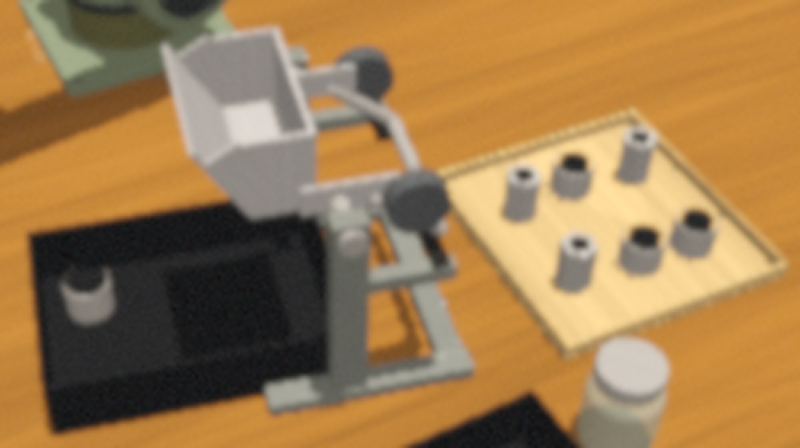

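The tray's couplings are the short, wide-bored pieces at crop (107,105), (168,108) and (161,234). The bin holds a coupling, so couplings are wanted. Next I'll fit the stand pose from both views and triangulate the couplings.

```bash
cat > h.py <<'E'
import numpy as np
from scipy.spatial.transform import Rotation as Rn
from workcell import env,cams
def cal(n):
    c=cams.get_calibration(n)
    if n!="wrist": return c["mtx"],Rn.from_euler("xyz",c["attitude"],degrees=True).as_matrix(),c["eye"]
    s=env.state(); R=Rn.from_euler("xyz",s["ee_rot"],degrees=True).as_matrix(); T=c["tool_from_camera"]
    return c["mtx"],R@T[:3,:3],R@T[:3,3]+s["ee_pos"]
def proj(c,P):
    K,R,e=c; q=(np.atleast_2d(P)-e)@R@K.T; return q[:,:2]/q[:,2:]
def onz(c,uv,z):
    K,R,e=c; d=R@np.linalg.solve(K,[*uv,1]); return e+d*(z-e[2])/d[2]
def go(x,y,z,yaw):
    "delta in tool axes to target; yaw target deg"
    s=env.state(); R=Rn.from_euler("xyz",s["ee_rot"],degrees=True).as_matrix()
    d=R.T@(np.array([x,y,z])-s["ee_pos"])/1000
    r=-np.radians((yaw-s["ee_rot"][2]+180)%360-180)
    return np.round(d,4),np.round(r,4)
E
python3 - <<'E'
from h import *
from scipy.optimize import least_squares
t=cal("top");s=cal("scene")
o1=np.array([120,180]);o2=np.array([180,135])
# rim corners (stand x,y,z), handle ends
P=np.array([[67,-22,260],[67,-107,260],[-67,-22,260],[-67,-107,260],[65,85,142],[-65,85,142]],float)
A=np.array([[520,102],[636,125],[487,270],[604,300],[400,98],[362,258]])/3.2+o1
B=np.array([[313,132],[196,152],[277,31],[166,48]])/3.2+o2
def W(p,P):
    c,n=np.cos(p[2]),np.sin(p[2]); return np.c_[p[0]+c*P[:,0]-n*P[:,1],p[1]+n*P[:,0]+c*P[:,1],P[:,2]]
f=lambda p:np.r_[(proj(t,W(p,P))-A).ravel(),(proj(s,W(p,P[:4]))-B).ravel()]
r=least_squares(f,[400,0,-.2]); print(r.x[:2],np.degrees(r.x[2])); print(f(r.x).reshape(-1,2).round(1))
T=np.array([[107,105],[168,108],[161,234]])/3.2+o1
S=np.array([[698,219],[646,238],[574,162]])/3.2+o2
for a,b in zip(T,S):
    print(onz(t,a,40)[:2].round(1),onz(s,b,40)[:2].round(1))
for a in [(241,110),(80,219),(231,222)]: print("nut",onz(t,np.array(a)/3.2+o1,54)[:2].round(1))
E
```

```text
[493.31156452   9.00656259] -11.405738782473096
[[ 0.6 -0.6]
 [-1.8 -1. ]
 [-0.1  0.6]
 [-2.  -1.7]
 [-1.7  0.5]
 [-0.2 -2.2]
 [-1.7 -0.5]
 [-0.8 -0.6]
 [-3.1 -1. ]
 [-1.  -1.2]]
[584.7 346.9] [592.2 355. ]
[582.  291.5] [591.2 296.5]
[467.8 293.2] [473.2 297.7]
nut [578.2 222.9]
nut [480.  362.6]
nut [477.5 228.7]
```

>>> apply_moves(
  deltas=[
    [0,0,-0.05,-0.14,1],
    [0,0,-0.1,-0.28,1],
    [0,0,-0.15,-0.42,1],
    [0.033,-0.037,-0.15,-0.56,1],
    [0.066,-0.074,-0.15,-0.7,1],
  ],
)

```text
time_s: 0.6
ee_pos: [211.0, -459.7, 365.1]
ee_rot: [179.8, 0.1, 57.4]
force: [1.9, 0.4, 0.1]
gripper_width: 91.1
gripper_force: 0.0
```

```bash
python3 -c "
from h import *
s=env.state();print(s['time_s'],s['ee_pos'],s['ee_rot'],go(530,270,350,90))"
```

```text
0.6 [ 211.01747177 -459.66792844  365.13982455] [1.79834027e+02 8.35997667e-02 5.74231262e+01] (array([ 0.7866, -0.1241,  0.0136]), np.float64(-0.5686))
```

>>> apply_moves(
  deltas=[
    [0.048,-0.008,0,-0.14,1],
    [0.097,-0.015,0,-0.28,1],
    [0.146,-0.023,0,-0.42,1],
    [0.195,-0.03,0,-0.56,1],
    [0.244,-0.038,0,-0.568,1],
  ],
)

```text
time_s: 1.1
ee_pos: [310.8, -231.7, 363.7]
ee_rot: [180.0, -0.0, 89.9]
force: [1.5, -0.3, -0.7]
gripper_width: 90.9
gripper_force: 0.0
```

```bash
python3 -c "
from h import *
s=env.state();print(s['time_s'],s['ee_pos'],s['ee_rot'],go(530,270,350,90))"
```

```text
1.1 [ 310.83524459 -231.6778074   363.70464124] [ 1.79995120e+02 -8.04421006e-03  8.98698489e+01] (array([0.5022, 0.218 , 0.0138]), np.float64(-0.0023))
```

>>> apply_moves(
  deltas=[
    [0.045,0.02,0,0,1],
    [0.09,0.04,0,0,1],
    [0.135,0.06,0,0,1],
    [0.18,0.08,0,0,1],
    [0.225,0.1,0,0,1],
  ],
)

```text
time_s: 1.6
ee_pos: [411.7, -7.0, 363.8]
ee_rot: [180.0, 0.0, 89.8]
force: [1.1, -0.6, 0.1]
gripper_width: 91.2
gripper_force: 0.0
```

>>> apply_moves(
  deltas=[
    [0.045,0.02,0,0,1],
    [0.09,0.04,0,0,1],
    [0.135,0.06,0,0,1],
    [0.18,0.08,0,0,1],
    [0.225,0.1,0,0,1],
  ],
)

```text
time_s: 2.1
ee_pos: [512.7, 217.6, 363.5]
ee_rot: [-180.0, 0.0, 89.8]
force: [0.1, 0.3, 0.2]
gripper_width: 91.0
gripper_force: 0.0
```

>>> apply_moves(
  deltas=[
    [0.045,0.015,0,0,1],
    [0.05,0.018,0,0,1],
    [0.05,0.018,0,0,1],
    [0.05,0.018,0,0,1],
  ],
)

```text
time_s: 2.5
ee_pos: [530.3, 264.4, 363.8]
ee_rot: [-180.0, 0.1, 89.7]
force: [-0.1, -0.6, 0.1]
gripper_width: 91.1
gripper_force: 0.0
```

Run:
```python
from h import *
import cv2
c=cal("wrist"); im=cams.grab_frame("wrist"); np.save("w1.npy",np.c_[c[0],c[1],c[2]])
P=np.array([[588,351,40],[587,294,40],[470,295,40]]); print(proj(c,P))
cv2.imwrite("pics/w1.png",cv2.resize(im,None,fx=1.4,fy=1.4,interpolation=cv2.INTER_CUBIC)); cv2.imwrite("w1raw.png",im)
s=env.state();print(s['time_s'],s['ee_pos'],s['ee_rot'])
```

```text
[[323.44499852 109.84231032]
 [321.69645021 152.5503724 ]
 [237.32047339 152.09070718]]
2.55 [530.28365953 264.04687612 364.26200418] [1.79998545e+02 3.83210894e-02 8.96979576e+01]
```

View pics/w1.png

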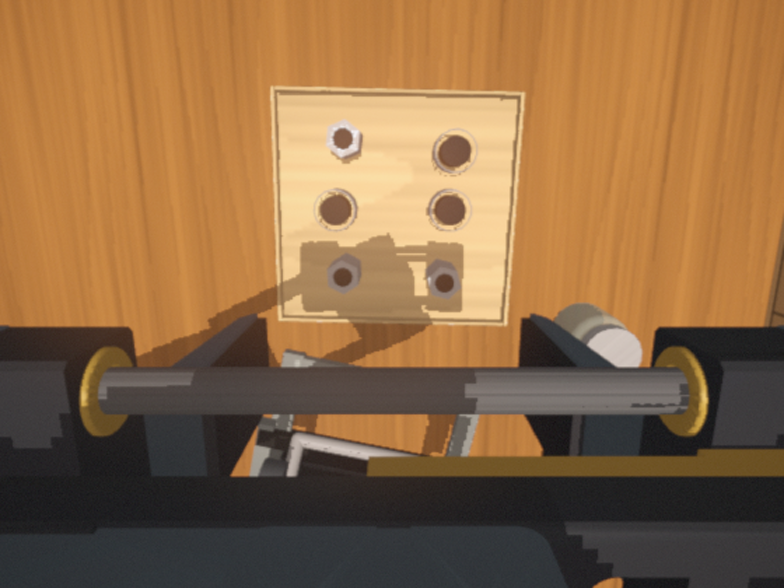

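The wrist view shows the couplings at (454,151), (450,209) and (336,209) in the 1.4x picture, about 2 px from prediction. I'll compute their positions and the first move.

Run:
```python
from h import *
m=np.load("w1.npy"); c=(m[:,:3],m[:,3:6],m[:,6])
for a in [(454,151),(450,209),(336,209)]: print(onz(c,np.array(a)/1.4,40))
for a in [(343,139),(343,276),(444,282)]: print("nut",onz(c,np.array(a)/1.4,54))
```

```text
[589.06850407 353.57107934  40.        ]
[586.52272151 298.47093399  40.        ]
[473.83079638 298.8270182   40.        ]
nut [483.8809566  363.95379881  54.        ]
nut [480.40068952 234.11046452  54.        ]
nut [580.6651085  227.71703967  54.        ]
```

>>> apply_moves(
  deltas=[
    [0.017,-0.028,0.035,0,0.55],
    [0.035,-0.056,0.07,0,0.55],
    [0.035,-0.056,0.12,0,0.55],
    [0.035,-0.056,0.17,0,0.55],
    [0.035,-0.056,0.22,0,0.55],
  ],
)

```text
time_s: 3.05
ee_pos: [474.5, 299.2, 143.7]
ee_rot: [179.9, -0.1, 89.7]
force: [1.1, 0.3, -1.2]
gripper_width: 70.7
gripper_force: 0.0
```

```bash
python3 -c "
from h import *
print(go(474,299,22,90))"
```

```text
(array([-0.0004, -0.0008,  0.1217]), np.float64(-0.0054))
```

>>> apply_moves(
  deltas=[
    [0,0,0.045,0,0.55],
    [0,0,0.09,0,0.55],
    [0,0,0.115,0,0.55],
    [0,0,0.122,0,0.55],
    [0,0,0.122,0,0.55],
  ],
  grip_force=25,
)

```text
time_s: 3.55
ee_pos: [474.9, 299.6, 22.2]
ee_rot: [-180.0, 0.0, 89.7]
force: [0.1, 0.5, 0.4]
gripper_width: 70.7
gripper_force: 0.0
```

>>> apply_moves(
  deltas=[
    [0,0,0,0,-0.3],
    [0,0,0,0,-0.3],
    [0,0,0,0,-0.3],
    [0,0,0,0,-0.3],
    [0,0,0,0,-0.3],
  ],
)

```text
time_s: 4.05
ee_pos: [474.4, 300.8, 22.8]
ee_rot: [-180.0, -0.0, 89.8]
force: [-2.2, -0.3, 6.8]
gripper_width: 40.9
gripper_force: 25.0
```

>>> apply_moves(
  deltas=[
    [0,0,-0.05,0,-0.3],
    [0,0,-0.1,0,-0.3],
    [0,0,-0.15,0,-0.3],
    [0,0,-0.2,0,-0.3],
    [0,0,-0.25,0,-0.3],
  ],
)

```text
time_s: 4.55
ee_pos: [474.5, 300.4, 273.8]
ee_rot: [180.0, 0.0, 89.8]
force: [1.6, 1.0, -1.7]
gripper_width: 41.3
gripper_force: 25.0
```

>>> apply_moves(
  deltas=[
    [0,0,-0.05,0.05,-0.3],
    [-0.03,0,-0.09,0.1,-0.3],
    [-0.075,0,-0.11,0.15,-0.3],
    [-0.125,0,-0.11,0.2,-0.3],
    [-0.175,0,-0.11,0.2,-0.3],
  ],
)

```text
time_s: 5.05
ee_pos: [474.1, 124.3, 382.5]
ee_rot: [179.9, -0.0, 78.3]
force: [0.8, -0.9, -1.8]
gripper_width: 41.3
gripper_force: 25.0
```

```bash
python3 -c "
from h import *
s=env.state();print(s['ee_pos'],s['ee_rot'],s['gripper_width'],go(450,-150,390,78.6))"
```

```text
[474.10954926 124.25130099 382.50037538] [ 1.79872165e+02 -1.65796713e-02  7.83438946e+01] 41.25157067893476 (array([-0.2735,  0.0318, -0.0075]), np.float64(-0.0045))
```

>>> apply_moves(
  deltas=[
    [-0.05,0.006,0,0,-0.3],
    [-0.1,0.012,0,0,-0.3],
    [-0.15,0.018,-0.007,0,-0.3],
    [-0.2,0.024,-0.007,0,-0.3],
    [-0.25,0.032,-0.007,0,-0.3],
  ],
)

```text
time_s: 5.55
ee_pos: [454.3, -125.0, 389.1]
ee_rot: [179.9, 0.0, 78.3]
force: [1.7, -0.1, -1.6]
gripper_width: 41.2
gripper_force: 25.0
```

>>> apply_moves(
  deltas=[
    [-0.024,0,0,0,-0.3],
    [-0.024,0,0,0,-0.3],
    [-0.024,0,0,0,-0.3],
  ],
)

```text
time_s: 5.85
ee_pos: [449.9, -146.6, 388.6]
ee_rot: [-180.0, -0.0, 78.2]
force: [-0.8, 0.9, -1.9]
gripper_width: 40.9
gripper_force: 25.0
```

Run:
```python
from h import *
import cv2
c=cal("wrist"); im=cams.grab_frame("wrist"); np.save("w2.npy",np.c_[c[0],c[1],c[2]])
cv2.imwrite("pics/w2.png",cv2.resize(im,None,fx=1.4,fy=1.4,interpolation=cv2.INTER_CUBIC))
s=env.state();print(s['time_s'],s['ee_pos'],s['ee_rot'])
p=[493.3,9,np.radians(-11.4)]
P=np.array([[65,-20,260],[65,-106,260],[-65,-20,260],[-65,-106,260],[65,85,142],[-65,85,142]],float)
a,n=np.cos(p[2]),np.sin(p[2]);W=np.c_[p[0]+a*P[:,0]-n*P[:,1],p[1]+n*P[:,0]+a*P[:,1],P[:,2]]
print((proj(c,W)*1.4).round())
```

```text
5.9 [ 450.0828786  -145.95296431  388.72754121] [-1.79985102e+02 -3.59208244e-02  7.83272721e+01]
[[531.  36.]
 [522. 194.]
 [296.  37.]
 [303. 195.]
 [496. -75.]
 [320. -74.]]
```

View pics/w2.png

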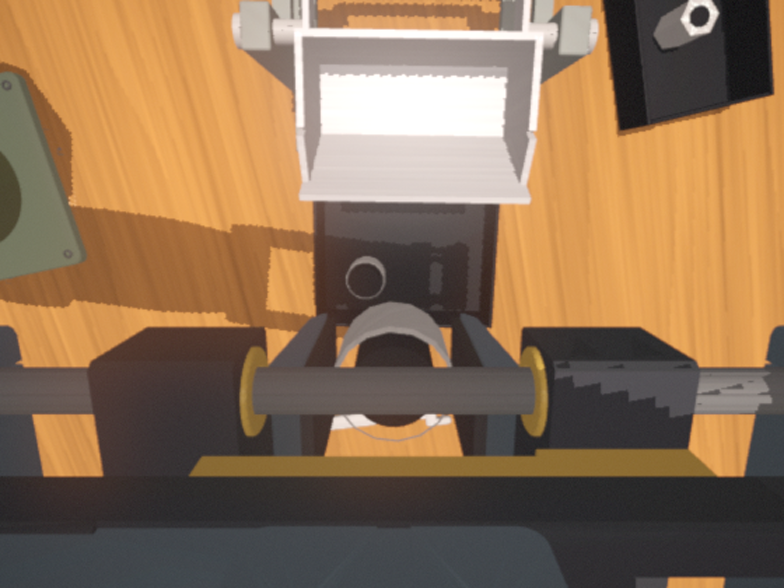

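Run:
```python
from h import *
from scipy.optimize import least_squares
m=np.load("w2.npy"); c=(m[:,:3],m[:,3:6],m[:,6])
P=np.array([[65,-20,260],[-65,-20,260],[67,-108,260],[-67,-108,260],[65,-66,190],[-65,-66,190],[65,-20,190],[-65,-20,190]],float)
A=np.array([[537,38],[303,38],[529,199],[300,199],[506,136],[316,136],[506,76],[321,74]])/1.4
def W(p,P):
    a,n=np.cos(p[2]),np.sin(p[2]); return np.c_[p[0]+a*P[:,0]-n*P[:,1],p[1]+n*P[:,0]+a*P[:,1],P[:,2]]
f=lambda p:(proj(c,W(p,P))-A).ravel()
r=least_squares(f,[493,9,-.2]); print(r.x[:2],np.degrees(r.x[2])); print(f(r.x).reshape(-1,2).round(1))
p=r.x
for n,q in dict(m26=(-26,-43),p26=(26,-43),c=(0,-43),handle=(0,13),hhome=(0,85)).items(): print(n,W(p,np.array([[*q,0.]]))[0,:2].round(1))
x,y,_=W(p,np.array([[-26,-44,0.]]))[0]; print(go(x,y,300,90+np.degrees(p[2])))
```

```text
[495.83962526   6.34840914] -12.06366091496916
[[-1.2  2.4]
 [-1.3  1.1]
 [-0.8  2.4]
 [ 2.3  1.3]
 [-2.   1.3]
 [ 3.8  0.4]
 [ 0.7 -5.4]
 [-1.1 -5. ]]
m26 [461.4 -30.3]
p26 [512.3 -41.1]
c [486.9 -35.7]
handle [498.6  19.1]
hhome [513.6  89.5]
(array([ 0.1145, -0.0123,  0.0888]), np.float64(0.0068))
```

>>> apply_moves(
  deltas=[
    [0.045,-0.004,0.02,0.007,-0.3],
    [0.09,-0.008,0.04,0.007,-0.3],
    [0.116,-0.0103,0.07,0.007,-0.3],
    [0.116,-0.0103,0.089,0.007,-0.3],
    [0.116,-0.0103,0.089,0.007,-0.3],
  ],
)

```text
time_s: 6.4
ee_pos: [461.7, -28.6, 297.4]
ee_rot: [-179.7, 0.0, 78.2]
force: [-0.0, 0.3, -1.1]
gripper_width: 40.8
gripper_force: 25.0
```

```bash
python3 -c "
from h import *
print(go(463.3,-29.5,211,78))"
```

```text
(array([-0.0005,  0.0023,  0.0864]), np.float64(0.0027))
```

>>> apply_moves(
  deltas=[
    [0,0.002,0.025,0,-0.3],
    [0,0.002,0.05,0,-0.3],
    [0,0.002,0.07,0,-0.3],
    [0,0.002,0.083,0,-0.3],
    [0,0.002,0.086,0,-0.3],
  ],
)

```text
time_s: 6.9
ee_pos: [465.3, -31.0, 213.7]
ee_rot: [-179.9, 0.0, 77.9]
force: [0.0, -0.7, -2.1]
gripper_width: 41.0
gripper_force: 25.0
```

>>> apply_moves(
  deltas=[
    [0,0,0,0,0.03],
    [0,0,0,0,0.03],
    [0,0,0,0,0.03],
    [0,0,-0.02,0,0.03],
    [0,0,-0.05,0,0.03],
  ],
)

```text
time_s: 7.4
ee_pos: [464.7, -31.2, 264.0]
ee_rot: [-179.9, 0.0, 77.9]
force: [0.2, -1.4, -0.2]
gripper_width: 47.2
gripper_force: 0.0
```

>>> apply_moves(
  deltas=[
    [0,0,-0.05,0,0.03],
    [0.02,0.01,-0.09,-0.05,0.3],
    [0.065,0.02,-0.1,-0.1,0.55],
    [0.11,0.03,-0.1,-0.15,0.55],
    [0.155,0.04,-0.1,-0.2,0.55],
  ],
)

```text
time_s: 7.9
ee_pos: [537.9, 113.3, 365.9]
ee_rot: [179.8, -0.0, 89.4]
force: [1.2, -1.2, -0.1]
gripper_width: 70.4
gripper_force: 0.0
```

```bash
python3 -c "
from h import *
print(go(586.5,299.5,150,90))"
```

```text
(array([0.1865, 0.046 , 0.2161]), np.float64(-0.0097))
```

>>> apply_moves(
  deltas=[
    [0.046,0.011,0,-0.01,0.55],
    [0.092,0.022,0.01,-0.01,0.55],
    [0.135,0.033,0.03,-0.01,0.55],
    [0.17,0.042,0.06,-0.01,0.55],
    [0.1865,0.046,0.1,-0.01,0.55],
  ],
)

```text
time_s: 8.4
ee_pos: [586.5, 301.8, 264.7]
ee_rot: [179.7, -0.2, 90.1]
force: [0.8, -0.6, -0.5]
gripper_width: 71.0
gripper_force: 0.0
```

>>> apply_moves(
  deltas=[
    [0,0,0.05,0,0.55],
    [0,0,0.1,0,0.55],
    [0,0,0.15,0,0.55],
    [0,0,0.2,0,0.55],
    [0,0,0.2,0,0.55],
  ],
)

```text
time_s: 8.9
ee_pos: [580.6, 295.7, 57.4]
ee_rot: [-179.3, 0.4, 89.9]
force: [-1.4, 0.5, -0.8]
gripper_width: 70.9
gripper_force: 0.0
```

```bash
python3 -c "
from h import *
print(go(586.5,299.5,22.5,90))"
```

```text
(array([0.0041, 0.0063, 0.0348]), np.float64(-0.0009))
```

>>> apply_moves(
  deltas=[
    [0,0,0,0,0.55],
  ],
)

```text
time_s: 9.0
ee_pos: [585.8, 298.2, 64.9]
ee_rot: [180.0, -0.0, 89.9]
force: [0.5, 0.3, -0.3]
gripper_width: 70.6
gripper_force: 0.0
```

```bash
python3 -c "
from h import *
print(env.state()['ee_pos'],go(586.5,299.5,22.5,90))"
```

```text
[585.82405758 298.20348231  64.88005287] (array([0.0013, 0.0006, 0.0424]), np.float64(-0.0011))
```

>>> apply_moves(
  deltas=[
    [0,0,0.025,0,0.55],
    [0,0,0.04,0,0.55],
    [0,0,0.0425,0,0.55],
    [0,0,0.0425,0,-0.3],
    [0,0,0.0425,0,-0.3],
  ],
)

```text
time_s: 9.5
ee_pos: [586.1, 298.3, 23.0]
ee_rot: [179.9, -0.1, 89.9]
force: [0.4, 0.5, 0.5]
gripper_width: 57.7
gripper_force: 0.0
```

>>> apply_moves(
  deltas=[
    [0,0,0,0,-0.3],
    [0,0,0,0,-0.3],
    [0,0,0,0,-0.3],
    [0,0,-0.02,0,-0.3],
    [0,0,-0.06,0,-0.3],
  ],
)

```text
time_s: 10.0
ee_pos: [582.1, 296.4, 78.0]
ee_rot: [-179.5, 0.2, 89.9]
force: [0.3, 0.2, -2.3]
gripper_width: 41.1
gripper_force: 25.0
```

>>> apply_moves(
  deltas=[
    [0,0,-0.05,0,-0.3],
    [0,0,-0.1,0,-0.3],
    [0,0,-0.15,0,-0.3],
    [0,0,-0.2,0,-0.3],
    [0,0,-0.25,0,-0.3],
  ],
)

```text
time_s: 10.5
ee_pos: [584.2, 297.6, 333.0]
ee_rot: [-179.9, 0.0, 89.9]
force: [-0.0, 0.9, -2.5]
gripper_width: 41.0
gripper_force: 25.0
```

```bash
python3 -c "
from h import *
print(go(510.4,-40,350,78))"
```

```text
(array([-0.3376, -0.0735, -0.0167]), np.float64(0.2085))
```

>>> apply_moves(
  deltas=[
    [-0.045,-0.01,-0.017,0.04,-0.3],
    [-0.09,-0.02,-0.017,0.08,-0.3],
    [-0.135,-0.03,-0.017,0.12,-0.3],
    [-0.18,-0.04,-0.017,0.16,-0.3],
    [-0.225,-0.05,-0.017,0.2085,-0.3],
  ],
)

```text
time_s: 11.0
ee_pos: [533.6, 71.3, 347.9]
ee_rot: [-179.9, 0.0, 77.9]
force: [1.2, -1.1, -1.1]
gripper_width: 41.1
gripper_force: 25.0
```

```bash
python3 -c "
from h import *
print(go(510.9,-39.5,300,78))"
```

```text
(array([-0.1131,  0.0011,  0.048 ]), np.float64(-0.0015))
```

>>> apply_moves(
  deltas=[
    [-0.04,0,0.0,0,-0.3],
    [-0.08,0.001,0.01,0,-0.3],
    [-0.105,0.001,0.03,0,-0.3],
    [-0.113,0.001,0.048,0,-0.3],
    [-0.113,0.001,0.048,0,-0.3],
  ],
)

```text
time_s: 11.5
ee_pos: [510.0, -38.8, 297.7]
ee_rot: [-179.6, 0.1, 77.9]
force: [0.7, 0.7, -2.2]
gripper_width: 41.2
gripper_force: 25.0
```

```bash
python3 -c "
from h import *
print(go(510.9,-39.5,231,78))"
```

```text
(array([-0.0004,  0.0014,  0.0667]), np.float64(-0.0024))
```

>>> apply_moves(
  deltas=[
    [0,0.001,0.03,0,-0.3],
    [0,0.001,0.055,0,-0.3],
    [0,0.001,0.066,0,-0.3],
    [0,0.001,0.066,0,-0.3],
  ],
)

```text
time_s: 11.9
ee_pos: [512.8, -37.3, 233.5]
ee_rot: [-179.8, 0.0, 78.0]
force: [0.4, 0.6, -2.7]
gripper_width: 41.0
gripper_force: 25.0
```

>>> apply_moves(
  deltas=[
    [0,0,0,0,0.03],
    [0,0,-0.05,0,0.03],
    [0,0,-0.1,0,0.03],
    [0,0,-0.12,0,0.03],
    [0,0,-0.12,0,0.03],
  ],
)

```text
time_s: 12.4
ee_pos: [515.5, -38.0, 360.6]
ee_rot: [179.3, -0.1, 78.0]
force: [-0.0, -0.7, -0.4]
gripper_width: 46.8
gripper_force: 0.0
```

Run:
```python
from h import *
import cv2
im=cams.grab_frame("scene"); s=env.state(); print(s['force'],s['gripper_width'])
cv2.imwrite("pics/s2.png",cv2.resize(im[110:285,150:430],None,fx=2.5,fy=2.5,interpolation=cv2.INTER_CUBIC))
```

```text
[-0.17459013 -0.27590213 -0.03428385] 46.73617373210899
```

View pics/s2.png

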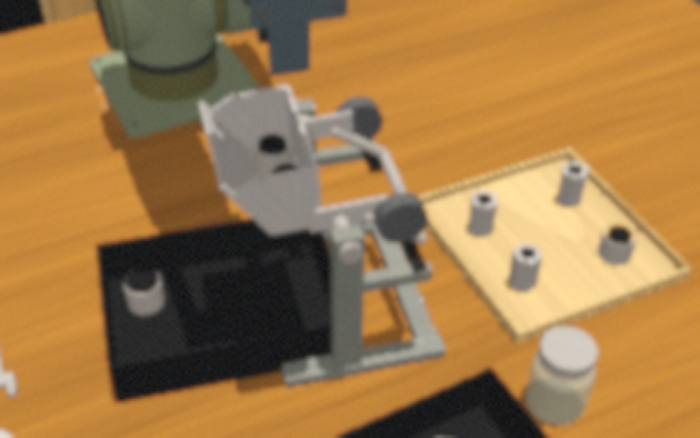

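Both couplings are in the bucket, with bores at about (272,145) and (285,170), and the bucket is still on its stop. I'll fetch the third, and check that the bucket hasn't tripped late before I pick it up.

```bash
python3 -c "
from h import *
import numpy as np
np.save('sA.npy',cams.grab_frame('scene'))
print(go(588,355,365,90))"
```

```text
(array([ 0.3998, -0.0088, -0.0092]), np.float64(-0.2093))
```

>>> apply_moves(
  deltas=[
    [0.045,-0.001,0,-0.05,0.3],
    [0.09,-0.002,0,-0.1,0.55],
    [0.135,-0.003,0,-0.15,0.55],
    [0.18,-0.004,0,-0.2,0.55],
    [0.225,-0.005,0,-0.2093,0.55],
  ],
)

```text
time_s: 13.0
ee_pos: [554.7, 184.8, 353.0]
ee_rot: [-179.9, 0.1, 90.1]
force: [0.5, 0.3, 0.4]
gripper_width: 70.6
gripper_force: 0.0
```

```bash
python3 -c "
from h import *
import cv2
b=cams.grab_frame('scene');a=np.load('sA.npy')
r=np.s_[140:210,270:330]
print(np.abs(a[r].astype(int)-b[r]).mean(), (a[r].astype(int)-b[r]).std())
print(go(588.5,354.5,150,90))"
```

```text
5.477063492063492 13.084017472520221
(array([0.1615, 0.0343, 0.2028]), np.float64(0.0058))
```

```bash
python3 -c "
from h import *
import cv2
b=cams.grab_frame('scene');a=np.load('sA.npy')
for (u,v) in [(310,197),(294,157),(252,165)]:
    t=a[v-9:v+10,u-9:u+10]; m=cv2.matchTemplate(b[v-30:v+31,u-30:u+31],t,cv2.TM_CCOEFF_NORMED)
    print(cv2.minMaxLoc(m)[1::2])
"
```

```text
(0.9919247627258301, (21, 21))
(0.9520296454429626, (21, 21))
(0.8234533071517944, (22, 21))
```

>>> apply_moves(
  deltas=[
    [0.042,0.009,0.02,0,0.55],
    [0.084,0.018,0.04,0,0.55],
    [0.125,0.027,0.06,0,0.55],
    [0.155,0.034,0.09,0,0.55],
    [0.1615,0.0343,0.135,0,0.55],
  ],
)

```text
time_s: 13.6
ee_pos: [590.6, 347.7, 218.5]
ee_rot: [179.8, -0.1, 90.1]
force: [-0.1, 0.9, -0.7]
gripper_width: 70.5
gripper_force: 0.0
```

>>> apply_moves(
  deltas=[
    [0,0,0.04,0,0.55],
    [0,0,0.075,0,0.55],
    [0,0,0.11,0,0.55],
    [0,0,0.135,0,0.55],
    [0,0,0.135,0,0.55],
  ],
)

```text
time_s: 14.1
ee_pos: [586.4, 341.9, 79.1]
ee_rot: [-179.4, 0.3, 90.0]
force: [-0.5, 0.2, -0.4]
gripper_width: 70.9
gripper_force: 0.0
```

```bash
python3 -c "
from h import *
print(go(588.5,354.5,22.5,90))"
```

```text
(array([0.0129, 0.0027, 0.0565]), np.float64(-0.0006))
```

>>> apply_moves(
  deltas=[
    [0.006,0,0,0,0.55],
    [0.006,0,0,0,0.55],
  ],
)

```text
time_s: 14.3
ee_pos: [590.7, 351.7, 86.3]
ee_rot: [179.8, -0.1, 90.0]
force: [0.1, 0.4, 0.6]
gripper_width: 70.7
gripper_force: 0.0
```

```bash
python3 -c "
from h import *
print(go(588.5,354.5,22.5,90))"
```

```text
(array([ 0.0027, -0.0024,  0.0638]), np.float64(-0.0))
```

>>> apply_moves(
  deltas=[
    [0.0025,-0.002,0.03,0,0.55],
    [0.0025,-0.002,0.055,0,0.55],
    [0.0025,-0.002,0.064,0,0.55],
    [0.0025,-0.002,0.064,0,0.4],
    [0.0025,-0.002,0.064,0,-0.3],
  ],
)

```text
time_s: 14.8
ee_pos: [588.7, 353.7, 22.2]
ee_rot: [179.8, -0.1, 90.0]
force: [-1.1, -0.1, 1.1]
gripper_width: 58.6
gripper_force: 0.0
```

>>> apply_moves(
  deltas=[
    [0,0,0,0,-0.3],
    [0,0,0,0,-0.3],
    [0,0,0,0,-0.3],
    [0,0,0,0,-0.3],
    [0,0,-0.04,0,-0.3],
  ],
)

```text
time_s: 15.3
ee_pos: [583.5, 350.7, 55.1]
ee_rot: [-179.3, 0.4, 90.0]
force: [-1.0, -0.1, -1.9]
gripper_width: 41.3
gripper_force: 25.0
```

>>> apply_moves(
  deltas=[
    [0,0,-0.05,0,-0.3],
    [0,0,-0.1,0,-0.3],
    [0,0,-0.15,0,-0.3],
    [0,0,-0.2,0,-0.3],
    [0,0,-0.25,0,-0.3],
  ],
)

```text
time_s: 15.8
ee_pos: [586.4, 352.7, 311.6]
ee_rot: [-179.9, 0.1, 90.0]
force: [1.2, 1.5, -2.3]
gripper_width: 41.1
gripper_force: 25.0
```

```bash
python3 -c "
from h import *
print(go(486.9,-34.5,365,78))"
```

```text
(array([-0.3872, -0.0996, -0.0528]), np.float64(0.2093))
```

>>> apply_moves(
  deltas=[
    [-0.04,-0.01,-0.05,0.04,-0.3],
    [-0.085,-0.02,-0.053,0.08,-0.3],
    [-0.13,-0.033,-0.053,0.12,-0.3],
    [-0.175,-0.044,-0.053,0.16,-0.3],
    [-0.22,-0.056,-0.053,0.2093,-0.3],
  ],
)

```text
time_s: 16.3
ee_pos: [529.8, 131.2, 362.7]
ee_rot: [-179.9, 0.1, 77.9]
force: [0.9, -1.1, -2.1]
gripper_width: 41.0
gripper_force: 25.0
```

```bash
python3 -c "
from h import *
print(go(486.3,-37.5,310,78))"
```

```text
(array([-0.174 , -0.0071,  0.0529]), np.float64(-0.0016))
```

>>> apply_moves(
  deltas=[
    [-0.045,-0.002,0,0,-0.3],
    [-0.09,-0.004,0,0,-0.3],
    [-0.135,-0.006,0.015,0,-0.3],
    [-0.165,-0.007,0.035,0,-0.3],
    [-0.174,-0.007,0.053,0,-0.3],
  ],
)

```text
time_s: 16.8
ee_pos: [486.4, -38.2, 309.2]
ee_rot: [-179.9, 0.1, 77.8]
force: [-0.0, 0.2, -1.5]
gripper_width: 41.2
gripper_force: 25.0
```

>>> apply_moves(
  deltas=[
    [0,0,0.02,0,-0.3],
    [0,0,0.035,0,-0.3],
    [0,0,0.035,0,-0.3],
  ],
)

```text
time_s: 17.1
ee_pos: [486.2, -35.5, 272.7]
ee_rot: [-179.6, 0.0, 78.0]
force: [0.6, 0.3, -2.6]
gripper_width: 41.2
gripper_force: 25.0
```

```bash
python3 -c "
from h import *
print(env.state()['ee_pos'],go(486.3,-37.5,252,78))"
```

```text
[486.18287834 -35.49903809 272.67398599] (array([-0.0019,  0.0007,  0.0207]), np.float64(-0.0005))
```

>>> apply_moves(
  deltas=[
    [-0.001,0,0.01,0,-0.3],
    [-0.001,0,0.018,0,-0.3],
    [-0.001,0,0.02,0,-0.3],
    [-0.001,0,0.02,0,-0.3],
  ],
)

```text
time_s: 17.5
ee_pos: [488.1, -36.5, 255.2]
ee_rot: [-180.0, 0.0, 78.0]
force: [-0.2, -0.2, -2.3]
gripper_width: 40.9
gripper_force: 25.0
```

>>> apply_moves(
  deltas=[
    [0,0,0,0,0.05],
    [0,0,-0.05,0,0.05],
    [0,0,-0.1,0,0.05],
    [0,0,-0.13,0,0.05],
    [0,0,-0.13,0,0.05],
  ],
)

```text
time_s: 18.0
ee_pos: [490.3, -36.7, 391.4]
ee_rot: [179.3, -0.1, 78.0]
force: [0.6, 0.5, -0.9]
gripper_width: 47.8
gripper_force: 0.0
```

>>> apply_moves(
  deltas=[
    [0,0,0,0,0.05],
    [0,0,0,0,0.05],
    [0,0,0,0,0.05],
    [0,0,0,0,0.05],
    [0,0,0,0,0.05],
  ],
)

```text
time_s: 18.5
ee_pos: [488.1, -36.6, 384.8]
ee_rot: [-179.9, 0.0, 78.0]
force: [0.2, 0.3, -0.3]
gripper_width: 48.3
gripper_force: 0.0
```

Run:
```python
from h import *
import cv2
im=cams.grab_frame("scene")
cv2.imwrite("pics/s3.png",cv2.resize(im[100:285,150:430],None,fx=2.5,fy=2.5,interpolation=cv2.INTER_CUBIC))
print(env.state()['ee_pos'])
```

```text
[488.11730067 -36.62095361 384.96776366]
```

View pics/s3.png

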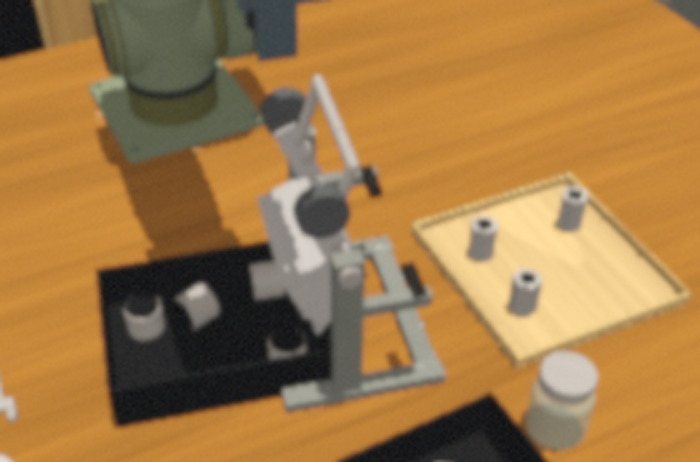

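The bucket tripped on the third coupling and dumped all of them into the bin. The handle is now up, running from (318,78) to (355,165). I'll check the predicted handle position while planning the turn.

Run:
```python
from h import *
c=cal("scene"); th=np.radians(-12)
for x in(-71,0,71):
  q=np.array([495.8+np.cos(th)*x-np.sin(th)*13, 7.5+np.sin(th)*x+np.cos(th)*13,287]); print(q,((proj(c,q)[0]-[150,100])*2.5).round())
print(go(498.5,20.2,385,168))
```

```text
[429.05437233  34.97764886 287.        ] [316.  82.]
[498.50285198  20.21591881 287.        ] [333. 121.]
[567.95133163   5.45418876 287.        ] [352. 165.]
(array([ 0.0577, -0.0017, -0.    ]), np.float64(-1.5709))
```

>>> apply_moves(
  deltas=[
    [0,0,0,-0.14,0.3],
    [0,0,0,-0.28,0.3],
    [0,0,0,-0.42,0.3],
    [0,0,0,-0.56,0.3],
    [0,0,0,-0.7,0.3],
  ],
)

```text
time_s: 19.05
ee_pos: [488.2, -36.6, 385.3]
ee_rot: [-180.0, -0.0, 118.4]
force: [-0.2, -0.7, -0.4]
gripper_width: 59.5
gripper_force: 0.0
```

>>> apply_moves(
  deltas=[
    [0,0,0,-0.14,0.3],
    [0,0,0,-0.28,0.3],
    [0,0,0,-0.42,0.3],
    [0,0,0,-0.56,0.3],
    [0,0,0,-0.7,0.3],
  ],
)

```text
time_s: 19.55
ee_pos: [488.2, -36.6, 385.3]
ee_rot: [-180.0, -0.0, 158.5]
force: [-0.2, -0.6, 0.1]
gripper_width: 59.2
gripper_force: 0.0
```

```bash
python3 -c "
from h import *
s=env.state();print(s['ee_pos'],s['ee_rot'],go(498.5,20.2,345,168))"
```

```text
[488.22812535 -36.63332953 385.28001527] [-1.79990000e+02 -1.29488064e-02  1.58540102e+02] (array([0.0112, 0.0567, 0.0403]), np.float64(-0.1651))
```

>>> apply_moves(
  deltas=[
    [0.005,0.025,0,-0.09,0.3],
    [0.0112,0.05,0,-0.165,0.3],
    [0.0112,0.0567,0.01,-0.165,0.3],
    [0.0112,0.0567,0.03,-0.165,0.3],
    [0.0112,0.0567,0.04,-0.165,0.3],
  ],
)

```text
time_s: 20.05
ee_pos: [498.2, 20.0, 343.3]
ee_rot: [-179.9, -0.2, 167.6]
force: [0.2, 0.3, -1.2]
gripper_width: 59.4
gripper_force: 0.0
```

```bash
python3 -c "
from h import *
s=env.state();print(s['ee_pos'],s['ee_rot'],go(498.5,20.2,273,168))"
```

```text
[498.162805    20.00540306 343.26414398] [-1.79921302e+02 -1.69321940e-01  1.67634822e+02] (array([-0.0005,  0.0004,  0.0703]), np.float64(-0.0064))
```

>>> apply_moves(
  deltas=[
    [0,0,0.03,0,0.3],
    [0,0,0.055,0,0.3],
    [0,0,0.068,0,0.3],
    [0,0,0.07,0,0.3],
    [0,0,0.07,0,0.3],
  ],
  grip_force=12,
)

```text
time_s: 20.55
ee_pos: [498.9, 19.8, 275.4]
ee_rot: [-180.0, -0.0, 167.6]
force: [0.1, -0.7, 0.9]
gripper_width: 59.3
gripper_force: 0.0
```

>>> apply_moves(
  deltas=[
    [0,0,0,0,-0.8],
    [0,0,0,0,-0.8],
    [0,0,0,0,-0.8],
    [0,0,0,0,-0.8],
    [0,0,0,0,-0.8],
  ],
)

```text
time_s: 21.05
ee_pos: [499.0, 20.2, 275.6]
ee_rot: [-180.0, 0.0, 167.7]
force: [-0.6, 0.4, 0.8]
gripper_width: 22.2
gripper_force: 0.0
```

```bash
python3 -c "
from h import *
s=env.state();print(s['ee_pos'],s['ee_rot'],s['force'])"
```

```text
[498.97041163  20.17450255 275.63765077] [-1.79997340e+02  2.62598574e-02  1.67665669e+02] [-0.64994476  0.36931231  0.77641925]
```

>>> apply_moves(
  deltas=[
    [0,0,0,0,-0.8],
    [0,0,0,0,-0.8],
    [0,0,0,0,-0.8],
  ],
)

```text
time_s: 21.35
ee_pos: [498.9, 20.4, 275.5]
ee_rot: [180.0, 0.0, 167.7]
force: [0.3, 1.1, 0.6]
gripper_width: 11.7
gripper_force: 12.0
```

Run:
```python
from h import *
s=env.state();p=s['ee_pos'];print(p,s['force'],s['gripper_width'])
# arc in tool axes: yaw 168 -> tool y = (sin,-cos) ~ stand +y ; steps relative to start
t=np.radians(np.linspace(82.4,-29.5,46)); A=98*np.c_[np.cos(t),np.sin(t)]; d=A-A[0]; d[:,1]*=-1
print((d/1000).round(4).tolist())
```

```text
[498.92251072  20.37621061 275.47614371] [0.3410545  1.14839372 0.6162336 ] 11.719443920800254
[[0.0, -0.0], [0.0042, 0.0007], [0.0084, 0.0015], [0.0125, 0.0025], [0.0166, 0.0037], [0.0206, 0.0051], [0.0246, 0.0066], [0.0285, 0.0083], [0.0323, 0.0102], [0.036, 0.0123], [0.0396, 0.0145], [0.0432, 0.0168], [0.0466, 0.0193], [0.0499, 0.022], [0.0531, 0.0248], [0.0562, 0.0277], [0.0592, 0.0308], [0.062, 0.034], [0.0646, 0.0373], [0.0672, 0.0407], [0.0695, 0.0442], [0.0718, 0.0479], [0.0738, 0.0516], [0.0757, 0.0554], [0.0774, 0.0593], [0.079, 0.0632], [0.0804, 0.0673], [0.0816, 0.0713], [0.0826, 0.0755], [0.0835, 0.0796], [0.0841, 0.0838], [0.0846, 0.0881], [0.0849, 0.0923], [0.085, 0.0966], [0.085, 0.1008], [0.0847, 0.1051], [0.0843, 0.1093], [0.0837, 0.1135], [0.0829, 0.1177], [0.0819, 0.1218], [0.0807, 0.1259], [0.0794, 0.1299], [0.0779, 0.1339], [0.0762, 0.1378], [0.0743, 0.1417], [0.0723, 0.1454]]
```

>>> apply_moves(
  deltas=[
    [0.0084,0,0.0015,0,-0.8],
    [0.0166,0,0.0037,0,-0.8],
    [0.0246,0,0.0066,0,-0.8],
    [0.0323,0,0.0102,0,-0.8],
    [0.0396,0,0.0145,0,-0.8],
  ],
)

```text
time_s: 21.85
ee_pos: [468.2, 27.9, 265.8]
ee_rot: [179.8, 1.3, 167.7]
force: [11.7, -1.2, 13.0]
gripper_width: 11.7
gripper_force: 12.0
```

I put the arc's shift in tool x instead of tool y, so the fingers slid along the bar. I'll release, go back to the middle and re-grip; the bucket is stable while tipped.

>>> apply_moves(
  deltas=[
    [0,0,0,0,-0.5],
    [-0.01,0,-0.0045,0,-0.4],
    [-0.02,0,-0.01,0,-0.4],
    [-0.03,0,-0.0145,0,-0.4],
    [-0.0396,0,-0.0145,0,-0.4],
  ],
)

```text
time_s: 22.35
ee_pos: [500.4, 19.9, 275.9]
ee_rot: [180.0, 0.1, 167.7]
force: [-0.1, -0.2, 0.0]
gripper_width: 27.2
gripper_force: 0.0
```

Run:
```python
from h import *
import cv2
s=env.state();print(s['ee_pos'],s['ee_rot'],s['force'],s['gripper_width'],go(498.5,20.2,274,168))
b=cams.grab_frame("scene")
cv2.imwrite("pics/s4.png",cv2.resize(b[60:285,150:430],None,fx=2.5,fy=2.5,interpolation=cv2.INTER_CUBIC))
```

```text
[500.41285789  19.89105345 275.89922157] [1.79995246e+02 5.18837192e-02 1.67654025e+02] [-0.14989521 -0.17508994  0.04814671] 27.21687443379592 (array([ 0.0019, -0.0001,  0.0019]), np.float64(-0.006))
```

View pics/s4.png

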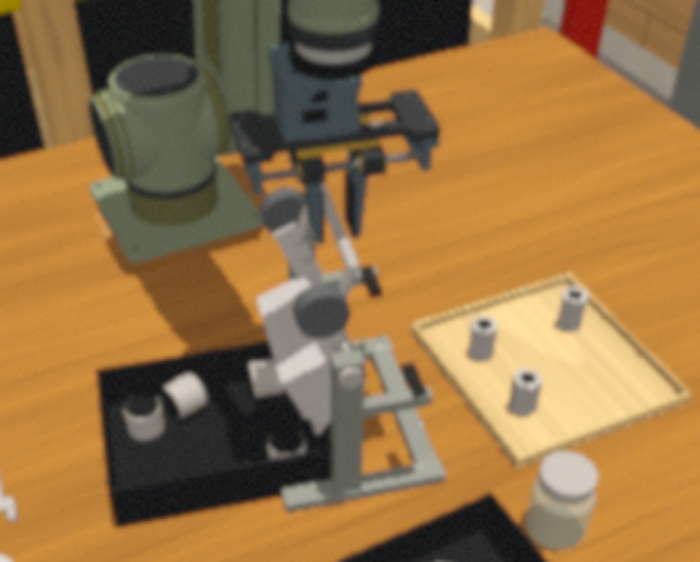

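The bucket is still fully tipped and the fingers straddle the bar. I'll re-grip and run the arc in tool y.

>>> apply_moves(
  deltas=[
    [0,0,0.001,0,-0.8],
    [0,0,0.001,0,-0.8],
    [0,0,0.001,0,-0.8],
    [0,0,0.001,0,-0.8],
  ],
  grip_force=10,
)

```text
time_s: 22.8
ee_pos: [498.5, 20.5, 273.9]
ee_rot: [180.0, -0.0, 167.7]
force: [1.3, 0.2, -3.9]
gripper_width: 11.3
gripper_force: 10.0
```

>>> apply_moves(
  deltas=[
    [0,0.0042,0.0007,0,-0.8],
    [0,0.0084,0.0015,0,-0.8],
    [0,0.0125,0.0025,0,-0.8],
    [0,0.0166,0.0037,0,-0.8],
    [0,0.0206,0.0051,0,-0.8],
  ],
)

```text
time_s: 23.3
ee_pos: [503.2, 40.8, 269.6]
ee_rot: [180.0, 0.0, 167.7]
force: [-1.8, -2.4, 1.0]
gripper_width: 11.5
gripper_force: 10.0
```

>>> apply_moves(
  deltas=[
    [0,0.004,0.0015,0,-0.8],
    [0,0.0079,0.0032,0,-0.8],
    [0,0.0117,0.0051,0,-0.8],
    [0,0.0154,0.0072,0,-0.8],
    [0,0.019,0.0094,0,-0.8],
  ],
)

```text
time_s: 23.8
ee_pos: [507.6, 59.2, 259.7]
ee_rot: [180.0, 0.0, 167.7]
force: [-0.4, -0.6, 1.7]
gripper_width: 11.6
gripper_force: 10.0
```

>>> apply_moves(
  deltas=[
    [0,0.0036,0.0023,0,-0.8],
    [0,0.007,0.0048,0,-0.8],
    [0,0.0103,0.0075,0,-0.8],
    [0,0.0135,0.0103,0,-0.8],
    [0,0.0166,0.0132,0,-0.8],
  ],
)

```text
time_s: 24.3
ee_pos: [511.3, 75.4, 246.6]
ee_rot: [180.0, 0.0, 167.7]
force: [1.4, -1.3, 1.6]
gripper_width: 11.8
gripper_force: 10.0
```

>>> apply_moves(
  deltas=[
    [0,0.003,0.0031,0,-0.8],
    [0,0.0058,0.0063,0,-0.8],
    [0,0.0084,0.0096,0,-0.8],
    [0,0.011,0.013,0,-0.8],
    [0,0.0133,0.0165,0,-0.8],
  ],
)

```text
time_s: 24.8
ee_pos: [514.1, 88.3, 230.0]
ee_rot: [180.0, 0.0, 167.7]
force: [1.6, -0.7, 1.0]
gripper_width: 11.8
gripper_force: 10.0
```

>>> apply_moves(
  deltas=[
    [0,0.0023,0.0037,0,-0.8],
    [0,0.0043,0.0074,0,-0.8],
    [0,0.0062,0.0112,0,-0.8],
    [0,0.0079,0.0151,0,-0.8],
    [0,0.0095,0.019,0,-0.8],
  ],
)

```text
time_s: 25.3
ee_pos: [516.0, 97.5, 210.9]
ee_rot: [180.0, 0.0, 167.7]
force: [2.2, -0.8, -0.1]
gripper_width: 11.6
gripper_force: 10.0
```

>>> apply_moves(
  deltas=[
    [0,0.0014,0.0041,0,-0.8],
    [0,0.0026,0.0081,0,-0.8],
    [0,0.0036,0.0123,0,-0.8],
    [0,0.0045,0.0164,0,-0.8],
    [0,0.0051,0.0206,0,-0.8],
  ],
)

```text
time_s: 25.8
ee_pos: [516.9, 102.3, 190.3]
ee_rot: [-180.0, 0.0, 167.7]
force: [2.6, -1.6, -0.2]
gripper_width: 11.7
gripper_force: 10.0
```

>>> apply_moves(
  deltas=[
    [0,0.0005,0.0043,0,-0.8],
    [0,0.0008,0.0085,0,-0.8],
    [0,0.0009,0.0128,0,-0.8],
    [0,0.0009,0.017,0,-0.8],
    [0,0.0006,0.0213,0,-0.8],
  ],
)

```text
time_s: 26.3
ee_pos: [516.9, 102.2, 168.9]
ee_rot: [-179.9, 0.0, 167.7]
force: [2.6, -4.7, -0.0]
gripper_width: 11.4
gripper_force: 10.0
```

>>> apply_moves(
  deltas=[
    [0,-0.0004,0.0042,0,-0.8],
    [0,-0.001,0.0084,0,-0.8],
    [0,-0.0018,0.0126,0,-0.8],
    [0,-0.0028,0.0167,0,-0.8],
    [0,-0.004,0.0208,0,-0.8],
  ],
)

```text
time_s: 26.8
ee_pos: [515.7, 97.0, 148.3]
ee_rot: [-179.8, -0.0, 167.7]
force: [1.3, -8.4, 1.2]
gripper_width: 11.7
gripper_force: 10.0
```

>>> apply_moves(
  deltas=[
    [0,-0.0013,0.004,0,-0.8],
    [0,-0.002,0.006,0,-0.8],
    [0,-0.0028,0.008,0,-0.8],
    [0,-0.0036,0.01,0,-0.8],
    [0,-0.0045,0.0119,0,-0.8],
  ],
)

```text
time_s: 27.3
ee_pos: [514.5, 91.7, 136.9]
ee_rot: [-179.7, 0.0, 167.7]
force: [0.5, -11.4, 5.0]
gripper_width: 11.5
gripper_force: 10.0
```

>>> apply_moves(
  deltas=[
    [0,-0.002,0.001,0,-0.8],
    [0,-0.0035,0.002,0,-0.8],
    [0,-0.0045,0.003,0,-0.8],
    [0,-0.005,0.004,0,-0.8],
  ],
)

```text
time_s: 27.7
ee_pos: [514.4, 90.6, 134.7]
ee_rot: [179.8, 0.1, 167.6]
force: [-2.5, 0.2, 15.3]
gripper_width: 11.5
gripper_force: 10.0
```

>>> apply_moves(
  deltas=[
    [0,-0.0005,0.001,0,-0.8],
    [0,-0.001,0.002,0,-0.8],
    [0,-0.0015,0.003,0,-0.8],
    [0,-0.002,0.004,0,-0.8],
    [0,-0.002,0.004,0,-0.8],
  ],
)

```text
time_s: 28.2
ee_pos: [515.1, 90.4, 131.5]
ee_rot: [179.6, 0.2, 167.6]
force: [-1.2, 4.0, 13.7]
gripper_width: 11.5
gripper_force: 10.0
```

Run:
```python
from h import *
import cv2
b=cams.grab_frame("scene");a=cv2.imread("pics/scene0.png")
for (u,v) in [(310,197),(294,157),(262,190),(275,180)]:
    t=a[v-9:v+10,u-9:u+10]; m=cv2.matchTemplate(b[v-30:v+31,u-30:u+31],t,cv2.TM_CCOEFF_NORMED)
    print(cv2.minMaxLoc(m)[1::2])
cv2.imwrite("pics/s5.png",cv2.resize(b[60:285,150:430],None,fx=2.5,fy=2.5,interpolation=cv2.INTER_CUBIC))
print(env.state()['force'])
```

```text
(0.9694108963012695, (21, 21))
(0.724168598651886, (5, 21))
(0.9773472547531128, (21, 21))
(0.7881202101707458, (20, 21))
[-1.14713377  4.61582789 13.69459655]
```

View pics/s5.png

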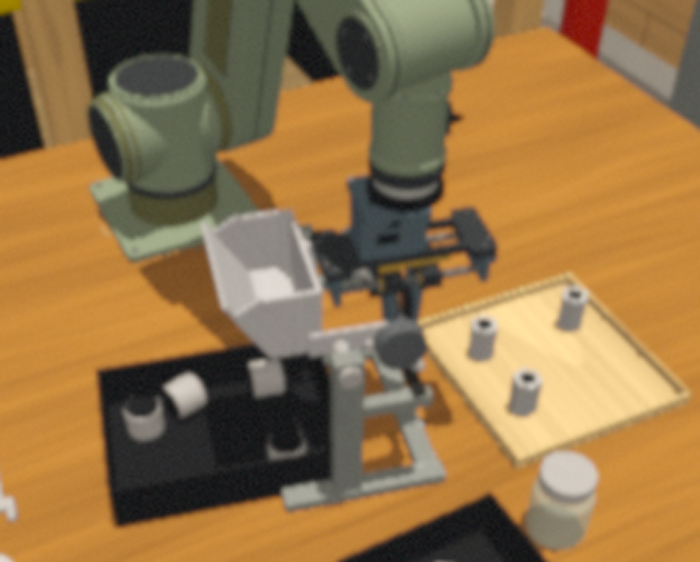

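The bucket is home and empty: the near disc and the walls match the first picture with zero shift. All four couplings lie in the bin. I'll release slowly and retreat straight up.

>>> apply_moves(
  deltas=[
    [0,0,-0.002,0,-0.8],
    [0,0,-0.002,0,-0.6],
    [0,0,-0.002,0,-0.3],
    [0,0,-0.002,0,-0.3],
    [0,0,-0.01,0,-0.3],
  ],
)

```text
time_s: 28.75
ee_pos: [512.3, 87.7, 137.6]
ee_rot: [-179.9, -0.2, 167.7]
force: [-0.3, -0.3, -0.2]
gripper_width: 31.6
gripper_force: 0.0
```

>>> apply_moves(
  deltas=[
    [0,0,-0.03,0,-0.3],
    [0,0,-0.07,0,-0.3],
    [0,0,-0.12,0,-0.3],
    [0,0,-0.17,0,-0.3],
    [0,0,-0.22,0,-0.3],
  ],
)

```text
time_s: 29.25
ee_pos: [512.9, 87.7, 361.2]
ee_rot: [180.0, 0.0, 167.7]
force: [1.0, -0.5, -0.1]
gripper_width: 32.0
gripper_force: 0.0
```

>>> apply_moves(
  deltas=[
    [0,0,0,0,-0.3],
    [0,0,0,0,-0.3],
    [0,0,0,0,-0.3],
  ],
)

```text
time_s: 29.55
ee_pos: [512.9, 87.6, 357.2]
ee_rot: [-179.9, -0.2, 167.7]
force: [-0.1, -0.7, 0.1]
gripper_width: 31.9
gripper_force: 0.0
```

Run:
```python
from h import *
import cv2
b=cams.grab_frame("scene");a=cv2.imread("pics/scene0.png")
for (u,v) in [(310,197),(294,157),(262,190),(275,180)]:
    t=a[v-9:v+10,u-9:u+10]; m=cv2.matchTemplate(b[v-30:v+31,u-30:u+31],t,cv2.TM_CCOEFF_NORMED)
    print(cv2.minMaxLoc(m)[1::2])
s=env.state();print(s['ee_pos'],s['force'],s['time_s'])
```

```text
(0.9957481026649475, (21, 21))
(0.9475270509719849, (21, 21))
(0.973906934261322, (21, 21))
(0.9550616145133972, (21, 21))
[512.80213266  87.66957301 356.8047031 ] [ 0.39963627 -0.42201921 -0.97575064] 29.6
```

The bucket is upright on its stop and the gripper is clear, so I'm handing in.

```bash
python3 -c "
from workcell import env
print(env.job_done())"
```

```text
the job is handed in; nothing more can be done
None
```

The third coupling tripped the bucket, and it dumped all three into the catch bin; I lowered the empty bucket onto its stop by the handle, let go and handed in at 29.6 s, after one slip in which the gripped fingers slid about 30 mm along the handle bar (forces up to about 13 N) before I re-gripped.

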